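# Start the fume extractor at the model-car bench

## Robot

A 7-joint arm with a two-finger parallel gripper is mounted at the origin on the work surface. World frame = base frame: x ahead of the robot, y to its left, z up, the work surface at z = 0. Lengths are in m, angles in degrees, forces in N, time in s.
With the tool pointing down it reaches from about 0.425 to 0.875 m from the base axis. Payload 4.7 kg.
Tool frame: the origin (TCP) lies where the fingers leave the gripper's body, on its centre line; the fingertips stand 70 mm ahead of it and the grasp point (between the pads) lies 51 mm ahead of it; z points along the fingers, y is the line along which they close (so a half turn about z gives the same grasp; the last joint's range is limited). The gripper opens to 87 mm and grips with 3 to 60 N. Pads are 19 mm wide; open, the fingers measure 117 mm over their backs; the gripper's body (75 mm by 190 mm) begins 51 mm behind the grasp point.
Start: joints at [68.188, 18.392, -4.016, 83.108, 1.295, 78.541, -3.26], TCP at [0.25, -0.6, 0.292] pointing down, gripper open.
Joint ranges: [-163.93, 163.93], [-17.29, 119.83], [-79.2, 71.16], [3.27, 140.29], [-89.18, 269.18], [5.43, 117.66], [-154.24, 154.24]. Speed limits (degrees/s): [147.25, 147.25, 180, 180, 180, 180, 180].

## Interface

Orientations are given as [roll, pitch, yaw] about the fixed x, y, z axes, in that order (R = Rz(yaw) Ry(pitch) Rx(roll)).
In Python, from workcell import get_obs, eyes, arm gives the robot as it stands. The module is installed in compiled form; this text tells all that it offers.
- The arm moves only by the tool arm_command, never from a script. Its argument "commands" is text: rows parted by semicolons, each of 7 numbers parted by spaces: the opening, from 0 (shut) to 1 (fully open), then the shift along the tool's x, y, z in units of 400 mm (1.0 is 400 mm), then the turn, a rotation vector about the tool's x, y, z in units of 45 degrees (1.0 is 45 degrees). A call has 1 to 12 rows; each row is the pose to reach, as a shift and turn from the pose commanded when the call began, along the tool's axes at that moment; what a row does not reach only later rows make up. A row lasts 1/12 s, in which the tool goes at most 41.7 mm and 7.16 degrees, less where a joint would pass 70% of its speed; a pose out of reach is approached as far as the arm can. A call with a number of a shift or a turn outside -1 to 1 is refused whole. A call with a gripper value outside its range is refused whole. The fingers move at their own pace and stop on an object; "squeeze" is the grip in N (left out, the last holds). Time passes only in rows, so rows that repeat a pose let the fingers close. It gives the time, the measured TCP pose, the force, the opening and the grip force at its end, in the units of the state.
- get_obs(): the state, without advancing time (a new reading comes with each control period).
- eyes.capture(name): name is "side" or "top"; returns a dict with "pixels" (384x512x3 uint8, red, green, blue), "fx", "fy", "cx", "cy" (pixels), "extrinsics" (4x4, takes a point from camera to world coordinates). Camera axes: x right, y up, looking along -z (the intrinsics and any distortion apply to the point x, -y, -z); pixel columns grow to the right and rows downward; lengths in m; the calibration is good to about 2 mm. A picture is of the moment at which its call begins. There is no depth.
- arm.job_done(): hands the job in; it is judged then, once.
Trained networks look in a picture, given as the dict that the camera call returned (one of the last four; its "shot" number tells which), for a name from the list of things; names that differ only in an ending like _2 or _b are one class to them, and where a whole thing is asked for, a point or a joint stands for the part that bears it (a point fixed in the world has none). Each returns a list of dicts, best first, with "conf" (0 to 1); they miss things now and then, are a little off and sometimes report something else, mostly with a low value. They report only what shows in the picture. A call takes as long as a camera call.
- eyes.boxes_of(query, picture): "extent" ([left, top, width, height] in pixels, round what is visible of it).
- eyes.silhouettes(query, picture): "pixels" (384x512 bool, what is visible of it) and "extent" ([left, top, width, height] in pixels, round what is visible of it).
- eyes.spot_point(query, picture): "centre" ([column, row] in pixels: a listed point, or the origin of a listed thing).
The state is a dict: "time_s": time; "joint_pos": joint angles; "joint_velocities": joint speeds; "joint_torque": joint torques, N m; "tcp_pos": TCP position; "eef_rot": TCP orientation; "ft_force": force on the tool from outside, world axes, zero at the start; "torque": the same for the moment, N m; "opening": opening from 0.0 (shut) to 1.0 (fully open); "finger_force": force on a finger pad.
Only numpy, scipy, OpenCV 4.12 (cv2) and the standard library are available. Lean on these libraries where they do the work, as an engineer would, in place of code of your own. Each camera call takes 0.05 s, during which the arm holds its last target. There are 200 camera calls.

## Task

We are about to spray model cars, so start the fume extractor: on the switch box with the orange paddle, push the paddle well over towards the green dot, hold it there for about two seconds, then let it spring back upright by itself. Never push the orange paddle towards the red dot (that locks the extractor off), leave the blue paddle (the lamp switch) alone, and do not disturb the loose green model car.

Things in the scene. Friction and masses are not known exactly. Their poses are not given: they have to be found in the camera images.
- extractor_box: Grey switch box with the ORANGE paddle, screwed to the bench at any yaw: 90 x 130 x 48 mm (own x, y, z). Origin: centre of its underside, on the bench; z up. The paddle's pivot is 50 mm above the origin. On top, a 24 mm green dot 46 mm along its +y, a red one 46 mm along -y. Upright, the paddle is 30 mm wide along x, 10 mm thick along y, its top 120 mm above the bench (orange from 80 mm up).
- extractor_paddle (a joint): Angle of the orange paddle (rad): 0 upright, positive towards the green dot (the box's +y), negative towards the red; stops at -0.5 and +0.5. A spring (0.5 N m/rad, no catch) recentres it when let go: about 4 N sideways, 50 mm above the pivot, holds it at 0.4. Beyond about 0.25 the switch makes contact.
- lamp_paddle: BLUE paddle of the lamp switch, on an otherwise identical grey box with dots, which may be the left or the right one. Origin at its pivot over the box's centre, 50 mm above the bench; z up along the paddle (top at 70 mm), y towards its own green dot. Not to be pushed.
- van: A loose die-cast model car, green with a white roof and black wheels, 110 x 48 x 43 mm (long along its x), standing on the bench beyond the boxes; origin under its centre at bench height. Bystander.

How it is judged:
By the outcome, as a careful person would: the job done as asked, in the order asked, and still so for the second after the job is handed in, with the robot touching nothing.
It also fails if it takes over 40 s, if anything falls off the work surface, if the arm or the gripper's body presses on something with over 40 N, if the wrist force passes 120 N, or if a joint passes its speed limit or range.

## Working session

There is one attempt and no reset: what is moved stays moved. The work goes in short steps, Python scripts to look and compute and a tool call to move; the robot and the scene stay as the last step left them, time stands still between calls to the robot, and variables do not carry over. Pictures are saved under pics/ and viewed, at most 10 in all, crops included, and the job is handed in when it is done.

Besides the shell and the picture viewer there is one more tool, called after ">>>" as a command line: name --argument value ..., lists and objects as JSON in quotes. arm_command: Moves the arm, as the interface text tells. Its arguments: {"type":"object","properties":{"commands":{"type":"string"},"squeeze":{"type":"number"}},"required":["commands"]}

```bash
mkdir -p pics; cat > h.py <<'E'
import numpy as np, cv2
from workcell import get_obs, eyes, arm
def ray(p,uv):
    E=np.array(p["extrinsics"]); d=np.array([(uv[0]-p["cx"])/p["fx"],-(uv[1]-p["cy"])/p["fy"],-1.])
    return E[:3,3],E[:3,:3]@d
def onz(p,uv,z):
    o,d=ray(p,uv); return o+d*(z-o[2])/d[2]
def proj(p,X):
    E=np.array(p["extrinsics"]); c=E[:3,:3].T@(np.array(X)-E[:3,3]); return [p["cx"]+p["fx"]*c[0]/-c[2],p["cy"]+p["fy"]*-c[1]/-c[2]]
E
python3 - <<'E'
from h import *
np.set_printoptions(precision=3,suppress=True)
o=get_obs(); print({k:np.round(o[k],3) for k in ("time_s","tcp_pos","eef_rot","ft_force","opening")})
for n in ("top","side"):
    p=eyes.capture(n); cv2.imwrite(f"pics/{n}1.png",p["pixels"][...,::-1])
    print(n,[k for k in p],np.array(p["extrinsics"]),p["fx"],p["cx"],p["cy"])
    for q in ("extractor_box","extractor_paddle","lamp_paddle","van"):
        for r in eyes.boxes_of(q,p)[:2]: print(q,"box",r["extent"],r["conf"])
        for r in eyes.spot_point(q,p)[:2]: print(q,"pt",r["centre"],r["conf"],onz(p,r["centre"],.05 if 'paddle' in q else 0))
E
```

```text
{'time_s': np.float64(0.0), 'tcp_pos': array([ 0.25 , -0.6  ,  0.291]), 'eef_rot': array([-179.892,    0.007,   22.624]), 'ft_force': array([-0.859, -0.413, -1.253]), 'opening': np.float64(1.003)}
top ['pixels', 'fx', 'fy', 'cx', 'cy', 'extrinsics', 'shot'] [[ 0.019  0.989 -0.148  0.573]
 [-1.     0.019 -0.005 -0.015]
 [-0.003  0.149  0.989  0.765]
 [ 0.     0.     0.     1.   ]] 381.9344657906858 260.2610382496314 195.57514861865596
extractor_box box [150.9, 231.5, 81.7, 69.8] 0.9
extractor_box pt [195.0, 266.8] 0.64 [0.543 0.115 0.   ]
extractor_paddle box [172.9, 261.5, 17.2, 14.3] 0.75Traceback (most recent call last):
  File "<stdin>", line 9, in <module>
ValueError: it knows: extractor_box, lamp_paddle, van
```

```bash
python3 - <<'E'
from h import *
np.set_printoptions(precision=3,suppress=True)
for n in ("top","side"):
    p=eyes.capture(n); cv2.imwrite(f"pics/{n}1.png",p["pixels"][...,::-1])
    print(n,p["fx"],p["cx"],p["cy"],np.array(p["extrinsics"]))
    for q in ("extractor_box","lamp_paddle","van"):
        for r in eyes.boxes_of(q,p)[:2]: print(q,"box",r["extent"],r["conf"])
        for r in eyes.spot_point(q,p)[:2]: print(q,"pt",r["centre"],r["conf"],onz(p,r["centre"],.05 if 'paddle' in q else 0))
    # colour blobs
    hsv=cv2.cvtColor(p["pixels"],cv2.COLOR_RGB2HSV)
    for c,lo,hi in (("orange",8,22),("green",40,85),("red",0,6),("red2",172,180),("blue",95,125)):
        m=cv2.inRange(hsv,(lo,120,60),(hi,255,255))
        k,l,s,ce=cv2.connectedComponentsWithStats(m)
        for i in range(1,k):
            if s[i,4]>30: print(c,s[i],ce[i],onz(p,ce[i],.048))
E
```

```text
top 381.9344657906858 260.2610382496314 195.57514861865596 [[ 0.019  0.989 -0.148  0.573]
 [-1.     0.019 -0.005 -0.015]
 [-0.003  0.149  0.989  0.765]
 [ 0.     0.     0.     1.   ]]
extractor_box box [147.4, 227.7, 86.2, 72.7] 0.72
extractor_box pt [191.8, 268.6] 0.92 [0.539 0.122 0.   ]
lamp_paddle box [315.4, 260.1, 15.5, 14.6] 0.45
lamp_paddle pt [316.8, 264.7] 0.72 [ 0.553 -0.117  0.05 ]
van box [288.7, 124.3, 42.6, 57.8] 0.76
van pt [307.2, 154.5] 0.78 [ 0.775 -0.105  0.   ]
orange [407 130  26  26 502] [419.315 142.586] [ 0.79  -0.317  0.048]
orange [176 259  12  17 100] [181.42 266.8 ] [0.544 0.132 0.048]
green [296 240  12  13 121] [301.521 245.802] [ 0.587 -0.089  0.048]
green [204 272  13  13 125] [210.12  278.312] [0.525 0.078 0.048]
red [   0   64  512   16 3314] [255.458  71.32 ] [0.931 0.004 0.048]
red [162 247  12  13 122] [167.705 252.877] [0.569 0.159 0.048]
red [461 266  37  41 538] [479.504 286.727] [ 0.519 -0.415  0.048]
red [323 283  12  13 127] [328.669 288.882] [ 0.51  -0.139  0.048]
blue [313 263  16  13  95] [320.6   268.779] [ 0.546 -0.125  0.048]
side 440
[... 816 characters left out ...]
 0.073 0.048]
green [240 161  26  15 196] [253.531 168.255] [ 0.725 -0.074  0.048]
green [308 184  11   7  62] [313.242 187.032] [ 0.589 -0.092  0.048]
green [294 246  12  10 100] [299.49 250.41] [0.525 0.076 0.048]
red [   0   53  317  226 1765] [141.173 175.461] [0.906 0.084 0.048]
red [ 340   56   53   48 1101] [369.373  81.554] [ 0.682 -0.61   0.048]
red [383 132  34  11 312] [399.647 136.872] [ 0.507 -0.379  0.048]
red [353 185  11   8  66] [357.818 188.136] [ 0.511 -0.142  0.048]
red [246 263  14  12 125] [252.864 268.44 ] [0.57  0.156 0.048]
blue [    0     0   260   236 38201] [105.793  83.998] [ 1.285 -0.155  0.048]
blue [337 157   7  23  88] [339.898 166.33 ] [ 0.574 -0.189  0.048]
```

View pics/top1.png

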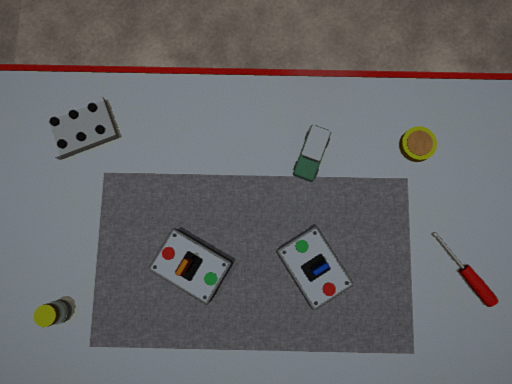

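View pics/side1.png

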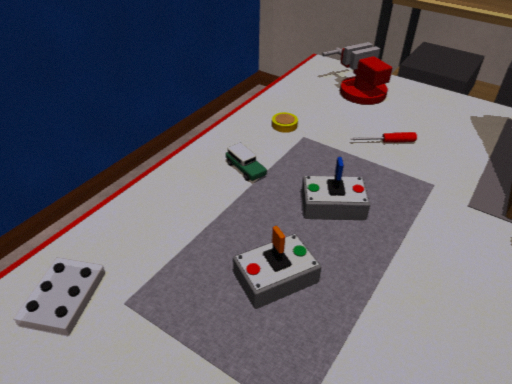

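The top view shows the orange-paddle box on the left: paddle at about (181,267), its green dot at (210,278) and red dot at (168,253). The blue lamp switch is on the right at (320,269), and the van is beyond it at (312,152). The side view agrees, with the orange paddle at (278,239). I'll triangulate it and work out the first moves.

```bash
cat >> h.py <<'E'
from scipy.spatial.transform import Rotation as R
def tri(p,a,q,b):
    o1,d1=ray(p,a);o2,d2=ray(q,b); s=np.linalg.lstsq(np.c_[d1,-d2],o2-o1,rcond=None)[0]
    return (o1+s[0]*d1+o2+s[1]*d2)/2, np.linalg.norm(o1+s[0]*d1-o2-s[1]*d2)
G=np.array([.525,.077]);Rd=np.array([.5695,.1575]);C=(G+Rd)/2;d=(G-Rd)/np.linalg.norm(G-Rd)
def shift(yf,z):  # tool-frame shift (units) putting finger front face at yf along d, tip at z
    o=get_obs(); t=np.r_[C+d*(yf-.0095),z+.07]
    return R.from_euler("xyz",o["eef_rot"],degrees=True).inv().apply(t-o["tcp_pos"])/.4, t
E
python3 - <<'E'
from h import *
np.set_printoptions(precision=4,suppress=True)
P,Q=eyes.capture("top"),eyes.capture("side")
print("orange",tri(P,(181.4,266.8),Q,(278.25,238.7)))
print("green",tri(P,(210.1,278.3),Q,(299.5,250.4)),"red",tri(P,(167.7,252.9),Q,(252.9,268.4)))
print(C,d,np.degrees(np.arctan2(-d[1],-d[0])))
X=np.r_[C,.1]; print("upright mid orange exp",proj(P,X),proj(Q,X))
print(shift(-.04,.2215), get_obs()["joint_pos"])
E
```

```text
orange (array([0.546 , 0.1204, 0.1045]), np.float64(0.0013923095895855755))
green (array([0.5247, 0.0781, 0.0506]), np.float64(0.0004067591349356071)) red (array([0.5692, 0.1583, 0.0509]), np.float64(0.000421275735388523))
[0.5473 0.1172] [-0.4838 -0.8752] 61.06640053519668
upright mid orange exp [np.float64(183.99094278918864), np.float64(266.3983222613652)] [np.float64(278.09034708163813), np.float64(239.044558147139)]
(array([ 1.4726, -1.4462,  0.0018]), array([0.5712, 0.1606, 0.2915])) [68.1869 18.3909 -4.0174 83.109   1.2953 78.5416 -3.2604]
```

>>> arm_command --commands "0 0.1 -0.1 0 0 0 0;0 0.17 -0.17 0 0 0 -0.1;0 0.24 -0.24 0 0 0 -0.2;0 0.31 -0.31 0 0 0 -0.3;0 0.38 -0.38 0 0 0 -0.4;0 0.45 -0.45 0 0 0 -0.5;0 0.52 -0.52 0 0 0 -0.6;0 0.59 -0.59 0 0 0 -0.7;0 0.66 -0.66 0 0 0 -0.8;0 0.74 -0.72 0 0 0 -0.854;0 0.74 -0.72 0 0 0 -0.854;0 0.74 -0.72 0 0 0 -0.854"

```text
time_s: 2.0
tcp_pos: [0.4136, -0.218, 0.2927]
eef_rot: [179.9, 0.0, 61.4]
ft_force: [-0.9, -1.1, -0.5]
opening: 0.174
finger_force: 0.0
```

```bash
python3 -c "
from h import *
print(shift(-.04,.2215),get_obs()['eef_rot'],get_obs()['joint_pos'],get_obs()['opening'],get_obs()['time_s'])"
```

```text
(array([ 1.01944011, -0.10781784,  0.00241405]), array([0.57119789, 0.16057146, 0.2915    ])) [1.79932487e+02 3.19084802e-02 6.13675390e+01] [ 49.37794584  -3.27055682 -23.77254233 107.10319249  -1.32265371
  75.82824864  -2.67021726] 0.17393533852669127 2.0
```

>>> arm_command --commands "0 0.1 -0.01 0 0 0 0;0 0.2 -0.02 0 0 0 0;0 0.3 -0.03 0 0 0 0;0 0.4 -0.04 0 0 0 0;0 0.5 -0.05 0 0 0 0;0 0.6 -0.065 0 0 0 0;0 0.7 -0.075 0 0 0 0;0 0.8 -0.085 0 0 0 0;0 0.9 -0.1 0 0 0 0;0 1.0 -0.108 0 0 0 0;0 1.0 -0.108 0 0 0 0;0 1.0 -0.108 0 0 0 0"

```text
time_s: 3.0
tcp_pos: [0.5686, 0.1519, 0.2913]
eef_rot: [-179.9, -0.0, 61.2]
ft_force: [-0.2, -0.4, 0.3]
opening: 0.007
finger_force: 0.0
```

```bash
python3 -c "
from h import *
print(shift(-.04,.095),get_obs()['eef_rot'],get_obs()['joint_pos'],get_obs()['opening'],get_obs()['time_s'])
p=eyes.capture('side');cv2.imwrite('pics/s2.png',p['pixels'][...,::-1])"
```

```text
(array([ 0.02197352, -0.00398987,  0.31569205]), array([0.57119789, 0.16057146, 0.165     ])) [-1.79871626e+02 -1.59100120e-02  6.12107222e+01] [ 20.55648134  15.86578659 -45.35827577  90.99922696  11.35610766
  78.00613158 -54.8812915 ] 0.007203000011280564 3.0
```

View pics/s2.png

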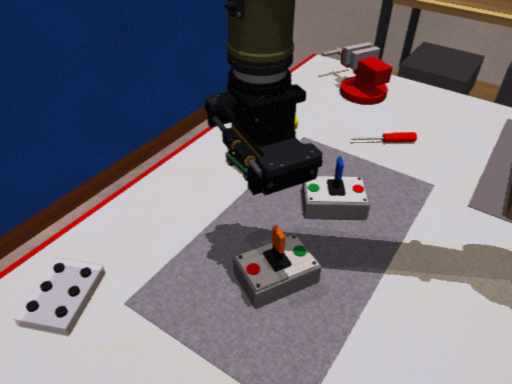

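The arm is above the left box with the gripper low at about (260,185), and both paddles are upright. I'll back off slightly and come down on the red side.

>>> arm_command --commands "0 0.022 -0.004 0.04 0 0 0;0 0.022 -0.004 0.1 0 0 0;0 0.022 -0.004 0.16 0 0 0;0 0.022 -0.004 0.21 0 0 0;0 0.022 -0.004 0.26 0 0 0;0 0.022 -0.004 0.29 0 0 0;0 0.022 -0.004 0.316 0 0 0;0 0.022 -0.004 0.316 0 0 0;0 0.022 -0.004 0.316 0 0 0"

```text
time_s: 3.8
tcp_pos: [0.5714, 0.1581, 0.1661]
eef_rot: [180.0, 0.0, 61.0]
ft_force: [-0.5, -0.0, -0.0]
opening: 0.009
finger_force: 0.0
```

```bash
python3 -c "
from h import *
o=get_obs();print(o['eef_rot'],o['tcp_pos'],o['ft_force'],o['time_s'])
for y in (-.04,-.005,.005,.015): print(y,shift(y,.095)[0])
p=eyes.capture('side');t=eyes.capture('top');X=np.r_[o['tcp_pos'][:2],o['tcp_pos'][2]-.07];print(proj(p,X),proj(t,X))
a=cv2.resize(p['pixels'][130:330,160:360],(400,400));b=cv2.resize(t['pixels'][170:370,90:290],(400,400));cv2.imwrite('pics/s3.png',np.hstack([a,b])[...,::-1])"
```

```text
[1.79980177e+02 2.01851159e-02 6.09718716e+01] [0.57140252 0.1581281  0.16607076] [-0.46796847 -0.03727508 -0.01418427] 3.8
-0.04 [ 0.00509376 -0.00341227  0.00267392]
-0.005 [-0.08240611 -0.00326792  0.0027048 ]
0.005 [-0.10740608 -0.00322667  0.00271362]
0.015 [-0.13240604 -0.00318543  0.00272244]
[np.float64(252.00069541291094), np.float64(249.66085115204277)] [np.float64(161.5764027882429), np.float64(251.70038116756749)]
```

View pics/s3.png

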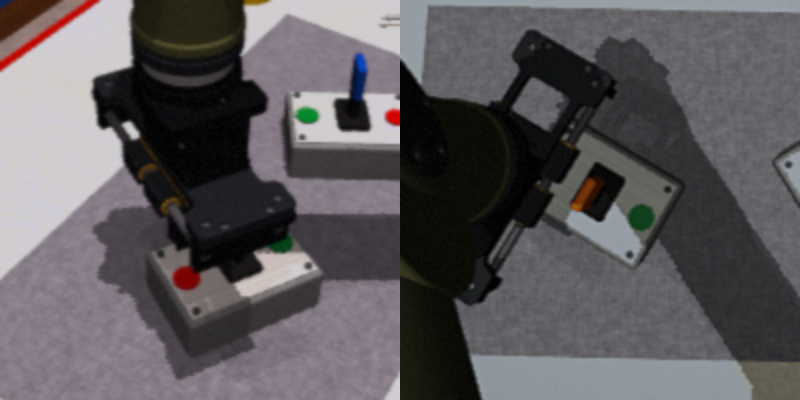

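The side crop shows the gripper over the box's red half, hiding the orange paddle. The top crop, with the paddle at about (588,193) in the crop, shows it upright and clear of the closed fingers, which are on the red side. Now I'll push.

>>> arm_command --commands "0 -0.02 0 0 0 0 0;0 -0.04 0 0 0 0 0;0 -0.06 0 0 0 0 0;0 -0.075 -0.003 0 0 0 0;0 -0.085 -0.003 0 0 0 0;0 -0.095 -0.003 0 0 0 0;0 -0.105 -0.003 0 0 0 0;0 -0.115 -0.003 0 0 0 0;0 -0.122 -0.003 0 0 0 0;0 -0.13 -0.003 0 0 0 0;0 -0.13 -0.003 0 0 0 0;0 -0.13 -0.003 0 0 0 0"

```text
time_s: 4.9
tcp_pos: [0.545, 0.1147, 0.166]
eef_rot: [180.0, -0.0, 61.1]
ft_force: [2.6, 4.9, -0.8]
opening: 0.011
finger_force: 1.9
```

```bash
python3 -c "
from h import *
o=get_obs();f=o['ft_force'];print(o['eef_rot'],o['tcp_pos'],f,'push',f[:2]@d,'yf',(o['tcp_pos'][:2]-C)@d+.0095,o['time_s'])
p=eyes.capture('side');t=eyes.capture('top')
a=cv2.resize(p['pixels'][130:330,160:360],(400,400));b=cv2.resize(t['pixels'][170:370,90:290],(400,400));cv2.imwrite('pics/s4.png',np.hstack([a,b])[...,::-1])"
```

```text
[ 1.79996743e+02 -4.94071577e-02  6.10699305e+01] [0.54496721 0.11471498 0.16600037] [ 2.55903215  4.92388107 -0.81270306] push -5.547335732362117 yf 0.012823007990683609 4.9
```

View pics/s4.png

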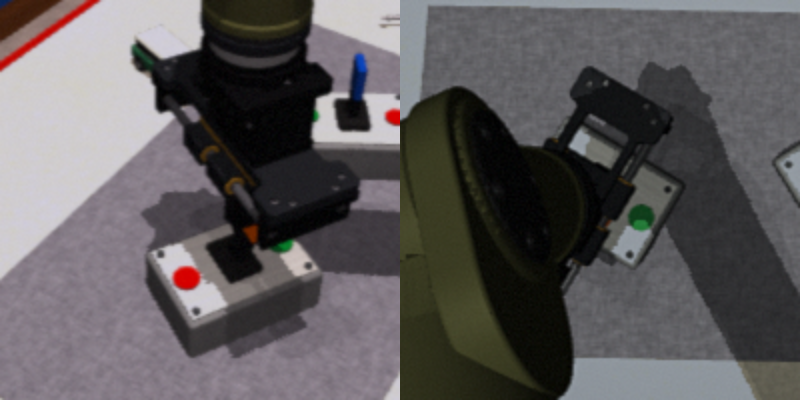

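The paddle leans over towards the green dot, with its orange edge at about (250,232) in the side crop. The push force is about 5 N, which matches roughly 0.4 rad. I'll hold it there.

>>> arm_command --commands "0 0 0 0 0 0 0;0 0 0 0 0 0 0;0 0 0 0 0 0 0;0 0 0 0 0 0 0;0 0 0 0 0 0 0;0 0 0 0 0 0 0;0 0 0 0 0 0 0;0 0 0 0 0 0 0;0 0 0 0 0 0 0;0 0 0 0 0 0 0;0 0 0 0 0 0 0;0 0 0 0 0 0 0"

```text
time_s: 6.0
tcp_pos: [0.5448, 0.1142, 0.1658]
eef_rot: [-180.0, 0.0, 61.1]
ft_force: [2.0, 3.3, -0.0]
opening: 0.01
finger_force: 2.0
```

>>> arm_command --commands "0 0 0 0 0 0 0;0 0 0 0 0 0 0;0 0 0 0 0 0 0;0 0 0 0 0 0 0;0 0 0 0 0 0 0;0 0 0 0 0 0 0;0 0 0 0 0 0 0;0 0 0 0 0 0 0;0 0 0 0 0 0 0"

```text
time_s: 6.75
tcp_pos: [0.5448, 0.1142, 0.1658]
eef_rot: [-180.0, 0.0, 61.1]
ft_force: [1.2, 4.3, -1.1]
opening: 0.006
finger_force: 2.0
```

>>> arm_command --commands "0 0.01 0 0 0 0 0;0 0.02 0 0 0 0 0;0 0.03 0 0 0 0 0;0 0.04 0 0 0 0 0;0 0.05 0 0 0 0 0;0 0.065 0 0 0 0 0;0 0.085 0 0 0 0 0;0 0.11 0 0 0 0 0;0 0.14 0 0 0 0 0;0 0.16 0 0 0 0 0;0 0.16 0 0 0 0 0;0 0.16 0 0 0 0 0"

```text
time_s: 7.75
tcp_pos: [0.5758, 0.1711, 0.1656]
eef_rot: [-180.0, 0.0, 61.1]
ft_force: [-0.1, -0.3, -0.3]
opening: 0.005
finger_force: 0.0
```

>>> arm_command --commands "0 0 0 -0.05 0 0 0;0 0 0 -0.12 0 0 0;0 0 0 -0.2 0 0 0;0 0.05 0 -0.28 0 0 0;0 0.12 0 -0.33 0 0 0;0 0.2 0 -0.33 0 0 0;0 0.28 0 -0.33 0 0 0;0 0.34 0 -0.33 0 0 0;0 0.34 0 -0.33 0 0 0;0 0.34 0 -0.33 0 0 0"

```text
time_s: 8.58
tcp_pos: [0.6412, 0.2901, 0.2969]
eef_rot: [-179.9, 0.1, 61.2]
ft_force: [0.3, -0.9, 0.0]
opening: 0.007
finger_force: 0.0
```

```bash
python3 -c "
from h import *
o=get_obs();print(o['tcp_pos'],o['ft_force'],o['time_s'])
p=eyes.capture('side');t=eyes.capture('top')
a=cv2.resize(p['pixels'][130:330,160:360],(400,400));b=cv2.resize(t['pixels'][120:370,90:340],(400,400));cv2.imwrite('pics/s5.png',np.hstack([a,b])[...,::-1])"
```

```text
[0.64121579 0.2901409  0.29687661] [ 0.27075928 -0.92112621  0.0110287 ] 8.5833
```

View pics/s5.png

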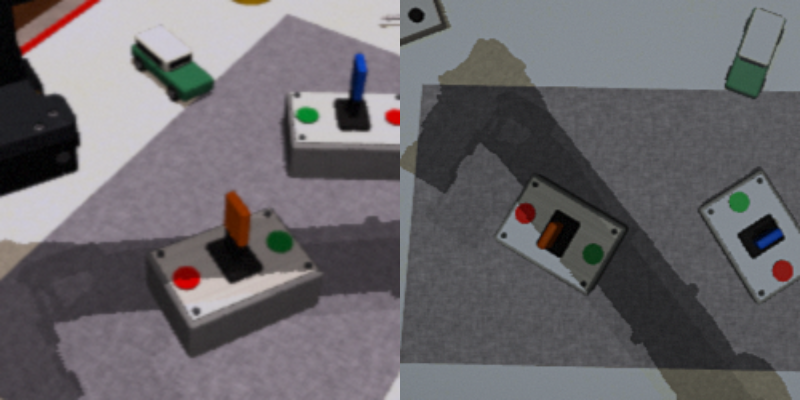

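The orange paddle is upright again at about (237,220) in the side crop. The blue paddle and the van haven't moved, and the arm is clear.

```bash
python3 -c "
from workcell import arm
print(arm.job_done())"
```

```text
the job is handed in; nothing more can be done
None
```

I pushed the orange paddle to about 0.4 rad towards the green dot, held it for about two seconds and let it spring back upright; the blue paddle and the van were not touched, and the job is handed in, though no verdict came back.

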